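# Couple the drive adapter to the torque tester and start it

### The job

Take the orange-handled drive adapter from its stand and lower it into the round well of the torque tester; the drive disc down there has stopped at an unknown angle, so turn the adapter with light pressure until its two dogs drop fully home into the disc's slots, and let go of it. Only then press the green start button fully down and release it. Do not use force on the tester, and leave the weight, the screw bin, the small spanner and the hexagon key where they are.

Things in the scene. Friction and masses are not known exactly. Their poses are not given: they have to be found in the camera images.
- adapter: Loose steel drive adapter, 78 mm tall, 0.3 kg. Origin on its axis at the dog tips (underside), z up. Two dogs, each 12 (x) by 9 mm (y), centred at x = +17 and -17 mm, z 0 to 10 mm; round flange, diameter 60 mm, z 10 to 22 mm; neck, diameter 28 mm, to z = 44 mm; grip bar above. A half turn about z is equivalent. Starts upright in the stand, its flange on the stand's top.
- adapter_grip (a point): Centre of the adapter's orange grip bar, 61 mm above its origin; axes as the adapter's. The bar is 46 mm (x) by 24 mm (y), from z = 44 to 78 mm above the adapter's origin, so it is gripped across its y, near the top to keep the fingers above the tester. It lies in line with the dogs.
- stand: Fixed grey plate, 85 x 85 x 16 mm, with a through hole of diameter 52 mm in its middle that the dogs hang in. Origin at the centre of its underside, z up.
- torque_tester: Fixed white bench torque tester, 120 mm (x) by about 206 mm (y), flat top at z = 50 mm. Origin on the worktop, z up. The well is at x = 0, y = +50 mm, the start button at x = -18, y = -62 mm; red marks beside the well lie along x. With the dogs still on the face of the disc the adapter's origin is at z = 26 mm in this frame; dropped fully home, at z = 16 mm.
- well (a point): Centre of the well's mouth, level with the tester's top; axes as the tester's. The well is round, diameter 63 mm (1.5 mm clearance round the adapter's flange), with a 2 mm chamfer, 24 mm deep to the drive disc.
- disc_face (a point): Centre of the flat top face of the brass drive disc in the well; axes as the tester's, NOT the disc's. Its two slots, 17 mm (radial) by 14 mm wide, 16 mm deep, lie 17 mm either side of the axis. A brake holds the disc. The slots' line is at an unreported angle, within 0.6 rad either way of the tester's x axis; within about 0.1 rad of it the dogs drop 10 mm. Look, or feel by turning.
- start_button (a joint): Green round spring push button of diameter 26 mm on the tester's dark panel. 0 = up, 0.006 m = fully down; needs about 5 N fully down; springs back.
- start_button_top (a point): Centre of the top of the green button cap; it is pressed straight down.
- weight: Bystander: brass-coloured check weight with a knob, 28 mm diameter, 46 mm tall, standing loose. Origin at the centre of its underside.
- inserts_bin: Bystander: small yellow screw bin, 66 x 100 x 32 mm, loose. Origin at the centre of its underside.
- small_spanner: Bystander: loose flat spanner, 24 x 159 x 6 mm. Origin at the centre of its underside, length along its y.
- hexkey: Bystander: loose black hexagon key, 40 x 104 x 9 mm. Origin at the centre of its underside.
There are look-alikes about, which are no part of the job. Of the things that look like the adapter, the smaller one is meant.

How it is judged:
By the outcome, as a careful person would: the job done as asked, in the order asked, and still so for the second after the job is handed in, with the robot touching nothing.
It also fails if it takes over 56 s, if anything falls off the work surface, if the arm or the gripper's body presses on something with over 40 N, if the wrist force passes 120 N, or if a joint passes its speed limit or range.

### The arm

A 6-joint arm with a two-finger parallel gripper is mounted at the origin on a cart in front of the work surface, level with it; the furniture and walls round the work are solid. World frame = base frame: x ahead of the robot, y to its left, z up, the work surface at z = 0. Lengths are in m, angles in degrees, forces in N, time in s.
With the tool pointing down it reaches from about 0.375 to 0.9 m from the base axis. Payload 3.1 kg.
Tool frame: the origin (TCP) lies on the front face of the gripper's body, between the roots of the fingers; the fingertips stand 73 mm ahead of it and the grasp point (between the pads) lies env.grip_depth ahead of it (env.grip_depth is the distance from the TCP to the grasp point, in m); z points along the fingers, y is the line along which they close (so a half turn about z gives the same grasp; the last joint's range is limited). The gripper opens to 85 mm and grips with 20 to 120 N. Pads are 22 mm wide; open, the fingers measure 114 mm over their backs; the gripper's body (76 mm by 85 mm) begins 54 mm behind the grasp point. The pads swing forward as they close: fully open they stand 13 mm farther back than shut.
Start: joints at [-85.915, 30.224, 82.088, -0, 67.689, -10.227], TCP at [0.155, -0.606, 0.304] pointing down, gripper open.
Joint ranges: [-176.69, 176.69], [-43.24, 126.21], [12.49, 139.97], [-82, 262], [0, 151.66], [-163.58, 163.58]. Speed limits (degrees/s): [159.86, 159.86, 180, 180, 180, 180].

### API

Orientations are given as [roll, pitch, yaw] about the fixed x, y, z axes, in that order (R = Rz(yaw) Ry(pitch) Rx(roll)).
In Python, from cell import telemetry, vision, order, env gives the robot as it stands. The module is installed in compiled form; this text tells all that it offers.
- The arm moves only by the tool send_rows, never from a script. Its arguments are lists of equal length, an entry for each row: "delta_pos": the shift along the tool's x, y, z normalised to -1 to 1, where 1 is 150 mm, a list of three; "rotation": the turn, a rotation vector about the tool's x, y, z normalised to -1 to 1, where 1 is 60 degrees, a list of three; "fingers": the opening, from -1 (shut) to 1 (fully open). A call has 1 to 20 rows; each row is the pose to reach, as a shift and turn from the pose commanded when the call began, along the tool's axes at that moment; what a row does not reach only later rows make up. A row lasts 1/12 s, in which the tool goes at most 41.7 mm and 7.16 degrees, less where a joint would pass 70% of its speed; a pose out of reach is approached as far as the arm can. A call with a number of a shift or a turn outside -1 to 1 is refused whole. A call with a gripper value outside its range is refused whole. The fingers move at their own pace and stop on an object; "grip_force" is the grip in N (left out, the last holds). Time passes only in rows, so rows that repeat a pose let the fingers close. It gives the time, the measured TCP pose, the force, the opening and the grip force at its end, in the units of the state.
- telemetry.observe(): the state, without advancing time (a new reading comes with each control period).
- vision.grab_frame(name): name is "scene" or "top" or "wrist"; returns a dict with "image" (480x640x3 uint8, blue, green, red), "K" (3x3 intrinsics, pixels), "rvec" (rotation vector, rad) and "tvec" (3), from world to camera coordinates, as OpenCV has them. Camera axes: x right, y down, z forward; pixel columns grow to the right and rows downward; lengths in m; the calibration is good to about 2 mm. The wrist camera is an equidistant fisheye: a pixel r from the principal point sees the ray r / f radians off the axis. A picture is of the moment at which its call begins. There is no depth.
- order.hand_in(): hands the job in; it is judged then, once.
The state is a dict: "clock": time; "joint_positions": joint angles; "qvel": joint speeds; "effort": joint torques, N m; "position": TCP position; "tool_rot": TCP orientation; "contact_force": force on the tool from outside, world axes, zero at the start; "moment": the same for the moment, N m; "gripper_width": opening from 0.0 (shut) to 1.0 (fully open); "grip_force": force on a finger pad.
Only numpy, scipy, OpenCV 4.12 (cv2) and the standard library are available. Lean on these libraries where they do the work, as an engineer would, in place of code of your own. Each camera call takes 0.05 s, during which the arm holds its last target. There are 200 camera calls.

## Working session

There is one attempt and no reset: what is moved stays moved. The work goes in short steps, Python scripts to look and compute and a tool call to move; the robot and the scene stay as the last step left them, time stands still between calls to the robot, and variables do not carry over. Pictures are saved under pics/ and viewed, at most 10 in all, crops included, and the job is handed in when it is done.

Besides the shell and the picture viewer there is one more tool, called as name(argument=value, ...), one argument or row to a line, values as JSON. send_rows: Moves the arm, as the interface text tells. Its arguments: {"type":"object","properties":{"delta_pos":{"type":"array","items":{"type":"array","items":{"type":"number"}}},"rotation":{"type":"array","items":{"type":"array","items":{"type":"number"}}},"fingers":{"type":"array","items":{"type":"number"}},"grip_force":{"type":"number"}},"required":["delta_pos","rotation","fingers"]}

```bash
mkdir -p pics
cat > h.py <<'E'
from cell import telemetry, vision, order, env
import numpy as np, cv2
from scipy.spatial.transform import Rotation as R
def ray(f,uv,fish=False):
    K=f["K"];Rm=cv2.Rodrigues(np.array(f["rvec"],float))[0];t=np.array(f["tvec"],float).ravel()
    d=np.array([(uv[0]-K[0][2])/K[0][0],(uv[1]-K[1][2])/K[1][1]])
    if fish:
        r=np.hypot(*d);v=np.array([*(d/r*np.sin(r)if r>1e-9 else d),np.cos(r)])
    else: v=np.array([*d,1.])
    return -Rm.T@t,Rm.T@v
def onz(f,uv,z,fish=False):
    o,d=ray(f,uv,fish);return o+d*(z-o[2])/d[2]
def proj(f,p):
    return cv2.projectPoints(np.array(p,float).reshape(-1,3),np.array(f["rvec"],float),np.array(f["tvec"],float),np.array(f["K"],float),None)[0].reshape(-1,2)
E
python3 - <<'E'
from h import *
for n in("top","scene"):
    f=vision.grab_frame(n);cv2.imwrite(f"pics/{n}0.png",f["image"])
    o,d=ray(f,(320,240));print(n,o,d)
print(telemetry.observe(),env.grip_depth)
E
```

```text
top [ 0.41411063 -0.10656406  1.11758079] [ 0.15122914 -0.0146733  -0.9884203 ]
scene [-0.29989491  0.50784622  0.67889904] [ 0.70690822 -0.51614008 -0.48368244]
{'clock': 0.1, 'joint_positions': array([-8.59148428e+01,  3.02744350e+01,  8.21493065e+01,  1.81616125e-04,
        6.76908622e+01, -1.02266901e+01]), 'qvel': array([-0.01166134, -0.05298133, -0.04712866, -0.04746077,  0.07376202,
       -0.00909658]), 'effort': array([-5.45018192e-04, -4.43304563e+01, -1.78587019e+01, -1.67194521e-04,
        3.86395652e-03,  1.13854628e-05]), 'position': array([ 0.15449834, -0.60507743,  0.30302136]), 'tool_rot': array([-1.79887247e+02, -2.05122984e-02,  1.43117580e+01]), 'contact_force': array([-0.14051952,  0.18506419, -0.67958647]), 'moment': array([0.03219752, 0.03833954, 0.04430398]), 'grip_force': 0.0, 'gripper_width': 0.9963514753170585} 0.0539
```

View pics/top0.png

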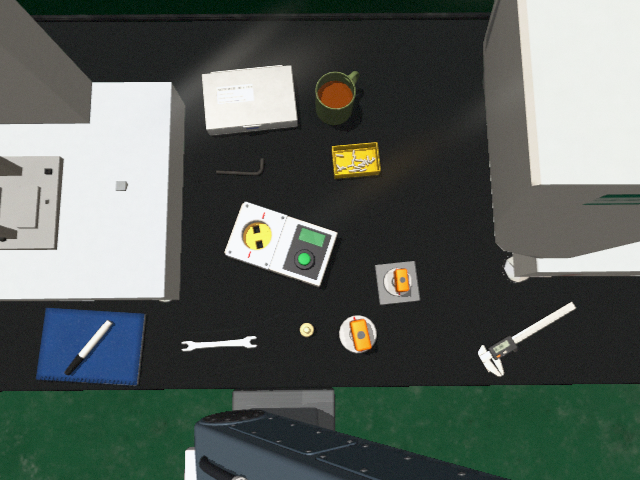

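View pics/scene0.png

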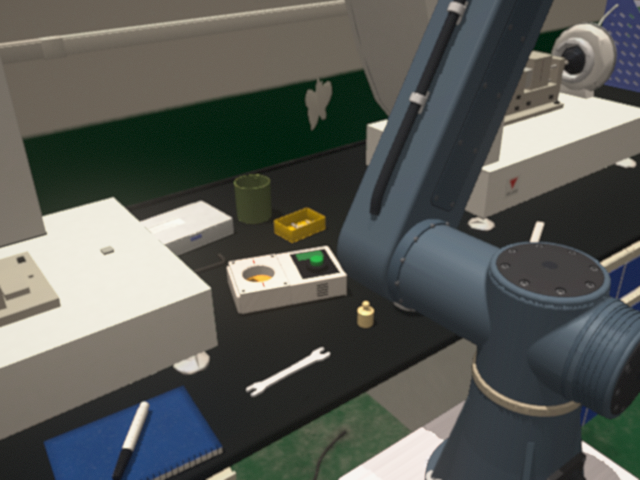

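The top view shows the tester (well near 258,236, button near 305,259) and the small adapter in its stand at (402,281). The larger look-alike is at (361,335). I'll measure these with masks.

Run:
```python
from h import *
f=vision.grab_frame("top");im=f["image"];hsv=cv2.cvtColor(im,cv2.COLOR_BGR2HSV)
def blobs(lo,hi,box,mina=8):
    m=cv2.inRange(hsv,lo,hi);k=np.zeros_like(m);x0,y0,x1,y1=box;k[y0:y1,x0:x1]=m[y0:y1,x0:x1]
    c,_=cv2.findContours(k,cv2.RETR_EXTERNAL,cv2.CHAIN_APPROX_NONE)
    return [x for x in c if cv2.contourArea(x)>=mina]
def rect(c,z):
    P=np.array([onz(f,p[0],z)[:2] for p in c],np.float32)
    (cx,cy),(w,h),a=cv2.minAreaRect(P*1000);return np.round([cx,cy,w,h,a],1)
for nm,lo,hi,box,z in [("orange",(5,150,120),(20,255,255),(375,255,425,310),.084),("stand",(0,0,60),(180,60,255),(370,255,425,310),.016),
  ("tester",(0,0,150),(180,50,255),(215,195,345,290),.05),("button",(50,150,90),(75,255,255),(290,245,320,275),.06),
  ("brass",(20,120,120),(35,255,255),(235,212,280,258),.026),("red",(0,100,120),(6,255,255),(220,195,300,290),.05),("red2",(170,100,120),(180,255,255),(220,195,300,290),.05),
  ("dark",(0,0,0),(180,255,60),(240,218,276,254),.024)]:
    for c in blobs(lo,hi,box,2 if nm[:3]=="red" else 8):
        m=cv2.moments(c);uv=(m["m10"]/m["m00"],m["m01"]/m["m00"])
        print(nm,cv2.contourArea(c),np.round(uv,1),"cen",np.round(onz(f,uv,z)[:2]*1000,1),"rect",rect(c,z))
a=cv2.resize(im[195:295,215:345],None,fx=5,fy=5,interpolation=cv2.INTER_CUBIC);b=cv2.resize(im[255:310,370:430],None,fx=2,fy=2)
a[:b.shape[0],-b.shape[1]:]=b
cv2.imwrite("pics/crop1.png",a)
```

```text
orange 264.5 [401. 280.] cen [ 489.4 -283.5] rect [ 489.1 -283.4   46.3   26.9    4.2]
stand 1588.0 [397.1 282.4] cen [ 489.4 -286.5] rect [ 489.8 -286.6   86.7   88.2    5.4]
tester 5566.0 [280.5 243.2] cen [571.6 -39.7] rect [572.1 -39.3 210.7 120.2  70.8]
button 97.5 [303.8 258.6] cen [537.5 -88.3] rect [537.4 -88.2  24.3  22.8  18. ]
brass 371.0 [258.1 236.1] cen [590.9   9.9] rect [5.913e+02 1.000e+01 5.210e+01 5.140e+01 2.000e-01]
dark 20.0 [259.3 244.4] cen [573.2   7.4] rect [573.3   7.4  12.7  10.   11.5]
dark 20.0 [256.1 229.1] cen [606.5  14.4] rect [606.6  14.4  12.4  10.5  11.5]
```

View pics/crop1.png

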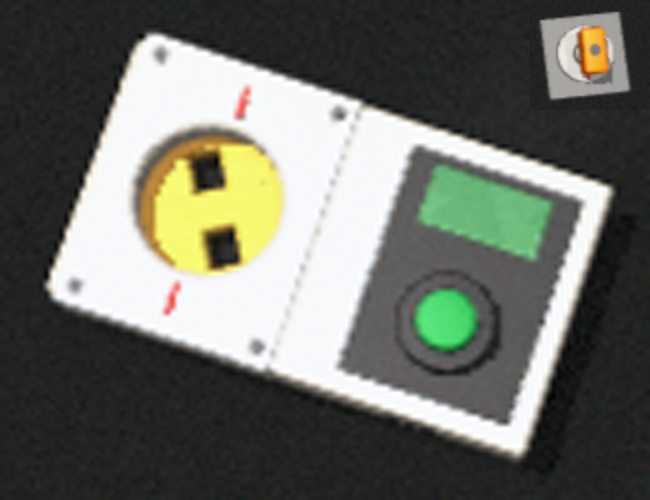

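The crop shows the disc slots lying along roughly 12° in the world frame, with the tester's yaw at about -19°. The adapter bar is at about 4.5°, so I'm moving to hover over the adapter.

send_rows(
  delta_pos=[
    [0.9,-0.505,-0.1],
    [0.9,-0.505,-0.1],
    [0.9,-0.505,-0.1],
    [0.9,-0.505,-0.1],
    [0.9,-0.505,-0.1],
  ],
  rotation=[
    [0,0,0],
    [0,0,0],
    [0,0,0],
    [0,0,0],
    [0,0,0],
  ],
  fingers=[1,1,1,1,1],
)

```text
clock: 0.57
position: [0.2701, -0.494, 0.3192]
tool_rot: [-179.8, -0.1, 14.6]
contact_force: [-0.4, 1.5, -0.4]
gripper_width: 1.005
grip_force: 0.0
```

send_rows(
  delta_pos=[
    [0.9,-0.505,0.2],
    [0.9,-0.505,0.2],
    [0.9,-0.505,0.2],
    [0.9,-0.505,0.2],
    [0.9,-0.505,0.2],
  ],
  rotation=[
    [0,0,0],
    [0,0,0],
    [0,0,0],
    [0,0,0],
    [0,0,0],
  ],
  fingers=[1,1,1,1,1],
)

```text
clock: 0.98
position: [0.3811, -0.3873, 0.2873]
tool_rot: [-179.7, -0.0, 14.6]
contact_force: [-0.3, 1.1, 0.9]
gripper_width: 1.002
grip_force: 0.0
```

send_rows(
  delta_pos=[
    [0.9,-0.505,0.2],
    [0.9,-0.505,0.2],
    [0.9,-0.505,0.2],
    [0.9,-0.505,0.2],
    [0.9,-0.505,0.2],
    [0.9,-0.505,0.2],
    [0.9,-0.505,0.2],
  ],
  rotation=[
    [0,0,0.163],
    [0,0,0.163],
    [0,0,0.163],
    [0,0,0.163],
    [0,0,0.163],
    [0,0,0.163],
    [0,0,0.163],
  ],
  fingers=[1,1,1,1,1,1,1],
)

```text
clock: 1.57
position: [0.4905, -0.2861, 0.2588]
tool_rot: [180.0, 0.0, 4.6]
contact_force: [0.4, -0.5, 0.2]
gripper_width: 1.002
grip_force: 0.0
```

```bash
cat >> h.py <<'E'
def mv(p,yaw):
    s=telemetry.observe();Rc=R.from_euler("xyz",s["tool_rot"],degrees=True)
    Rt=R.from_euler("xyz",[180,0,yaw],degrees=True)
    print("t",s["clock"],"pos",np.round(s["position"],4),"rot",np.round(s["tool_rot"],2),"F",np.round(s["contact_force"],1),"w",round(s["gripper_width"],3))
    print("dp",np.round(Rc.inv().apply(np.array(p)-s["position"])/.15,3),"rot",np.round((Rc.inv()*Rt).as_rotvec(degrees=True)/60,3))
E
python3 - <<'E'
from h import *
mv([.4893,-.2855,.128],4.5)
f=vision.grab_frame("wrist");cv2.imwrite("pics/w1.png",f["image"])
im=f["image"];hsv=cv2.cvtColor(im,cv2.COLOR_BGR2HSV);m=cv2.inRange(hsv,(5,150,90),(20,255,255))
for c in cv2.findContours(m,cv2.RETR_EXTERNAL,cv2.CHAIN_APPROX_NONE)[0]:
    if cv2.contourArea(c)<80: continue
    P=np.array([onz(f,p[0],.084,True)[:2] for p in c],np.float32)*1000
    print(cv2.contourArea(c),np.round(c.mean((0,1))),cv2.minAreaRect(P))
E
```

```text
t 1.5667 pos [ 0.4905 -0.2861  0.2588] rot [1.7997e+02 3.0000e-02 4.5500e+00] F [ 0.4 -0.5  0.2] w 1.002
dp [-0.007 -0.005  0.872] rot [0.001 0.001 0.001]
1055.0 [227. 355.] ((380.0594177246094, -212.8489532470703), (22.593210220336914, 90.02653503417969), 78.92030334472656)
2117.0 [327. 235.] ((493.311279296875, -286.60125732421875), (50.432579040527344, 22.830495834350586), 4.2330241203308105)
```

View pics/w1.png

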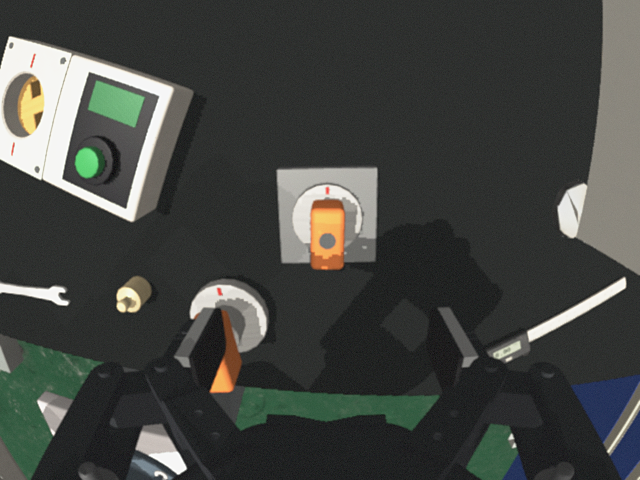

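The wrist view confirms the bar at (327,235), between the fingers, with yaw about 4.3°. Now I'll descend and grip.

send_rows(
  delta_pos=[
    [0,0,0.3],
    [0,0,0.55],
    [0,0,0.75],
    [0,0,0.87],
    [0,0,0.87],
    [0,0,0.87],
    [0,0,0.87],
    [0,0,0.87],
    [0,0,0.87],
    [0,0,0.87],
    [0,0,0.87],
    [0,0,0.87],
    [0,0,0.87],
    [0,0,0.87],
    [0,0,0.87],
  ],
  rotation=[
    [0,0,0],
    [0,0,0],
    [0,0,0],
    [0,0,0],
    [0,0,0],
    [0,0,0],
    [0,0,0],
    [0,0,0],
    [0,0,0],
    [0,0,0],
    [0,0,0],
    [0,0,0],
    [0,0,0],
    [0,0,0],
    [0,0,0],
  ],
  fingers=[1,1,1,1,1,-1,-1,-1,-1,-1,-1,-1,-1,-1,-1],
  grip_force=50,
)

```text
clock: 2.87
position: [0.4915, -0.2859, 0.1299]
tool_rot: [179.9, -0.1, 4.6]
contact_force: [-0.3, -1.4, 7.5]
gripper_width: 0.268
grip_force: 52.3
```

send_rows(
  delta_pos=[
    [0,0,-0.1],
    [0,0,-0.3],
    [0,0,-0.5],
    [0,0,-0.7],
    [0,0,-0.7],
    [0,0,-0.7],
  ],
  rotation=[
    [0,0,0],
    [0,0,0],
    [0,0,0],
    [0,0,0],
    [0,0,0],
    [0,0,0],
  ],
  fingers=[-1,-1,-1,-1,-1,-1],
)

```text
clock: 3.37
position: [0.4912, -0.2854, 0.2347]
tool_rot: [179.9, -0.1, 4.6]
contact_force: [-1.0, -1.2, -4.2]
gripper_width: 0.273
grip_force: 51.0
```

Run:
```python
from h import *
mv([.5893,.0095,.235],12)
```

```text
t 3.3667 pos [ 0.4912 -0.2854  0.2347] rot [ 1.7986e+02 -1.3000e-01  4.5500e+00] F [-1.  -1.2 -4.2] w 0.273
dp [ 0.808 -1.908 -0.004] rot [ 0.002 -0.002 -0.124]
```

send_rows(
  delta_pos=[
    [0.4,-0.954,0],
    [0.4,-0.954,0],
    [0.4,-0.954,0],
    [0.4,-0.954,0],
    [0.4,-0.954,0],
    [0.4,-0.954,0],
  ],
  rotation=[
    [0,0,0],
    [0,0,0],
    [0,0,0],
    [0,0,0],
    [0,0,0],
    [0,0,0],
  ],
  fingers=[-1,-1,-1,-1,-1,-1],
)

```text
clock: 3.87
position: [0.5382, -0.1353, 0.2312]
tool_rot: [-179.9, 0.3, 4.8]
contact_force: [0.5, 0.0, -3.0]
gripper_width: 0.276
grip_force: 51.2
```

send_rows(
  delta_pos=[
    [0.41,-0.954,0],
    [0.41,-0.954,0],
    [0.41,-0.954,0],
    [0.41,-0.954,0],
    [0.41,-0.954,0],
    [0.41,-0.954,0],
    [0.41,-0.954,0],
  ],
  rotation=[
    [0,0,-0.125],
    [0,0,-0.125],
    [0,0,-0.125],
    [0,0,-0.125],
    [0,0,-0.125],
    [0,0,-0.125],
    [0,0,-0.125],
  ],
  fingers=[-1,-1,-1,-1,-1,-1,-1],
)

```text
clock: 4.45
position: [0.5885, 0.0085, 0.2321]
tool_rot: [-180.0, 0.2, 12.0]
contact_force: [0.3, -0.3, -2.6]
gripper_width: 0.269
grip_force: 51.3
```

Run:
```python
from h import *
mv([.5905,.0095,.200],12)
f=vision.grab_frame("wrist");cv2.imwrite("pics/w2.png",f["image"])
```

```text
t 4.45 pos [0.5885 0.0085 0.2321] rot [-1.7999e+02  1.6000e-01  1.2010e+01] F [ 0.3 -0.3 -2.6] w 0.269
dp [ 0.015 -0.004  0.214] rot [-0.     0.003  0.   ]
```

View pics/w2.png

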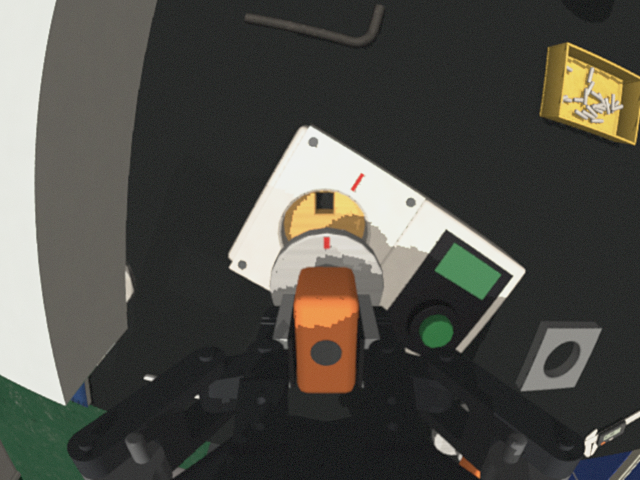

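The wrist view shows the bar in line with the visible slot at (325,200). The plate screws at (313,142), (410,202) and (242,264) give the well centre, and the flange arc gives the adapter's axis.

Run:
```python
from h import *
from scipy.optimize import least_squares
s=telemetry.observe()
f=vision.grab_frame("wrist");im=f["image"];g=cv2.cvtColor(im,cv2.COLOR_BGR2GRAY).astype(float);hsv=cv2.cvtColor(im,cv2.COLOR_BGR2HSV)
S=[]
for u,v in [(313,142),(410,202),(242,264)]:
    w=g[v-8:v+9,u-8:u+9];k=np.clip(np.median(w)-25-w,0,None);yy,xx=np.mgrid[v-8:v+9,u-8:u+9]
    S.append(onz(f,((k*xx).sum()/k.sum(),(k*yy).sum()/k.sum()),.05,True)[:2])
S=np.array(S)*1e3;print("screws",S.round(1),np.linalg.norm(S[0]-S[1]),np.linalg.norm(S[0]-S[2]),"well",(S[1]+S[2])/2)
d=S[1]-S[0];print("ang",np.degrees(np.arctan2(d[1],d[0])))
o,_=ray(f,(320,240),True);print("cam",o)
# flange/brass boundary: last saturated row going down each column
pts=[]
for u in range(294,360,3):
    col=hsv[205:262,u,1]>90
    r=np.where(col)[0]
    r=r[(205+r<250)]
    if len(r): pts.append((u,205+r.max()+.5))
print([(int(a),int(b)) for a,b in pts])
for dz in(.112,.100):
    z=s["position"][2]-dz
    P=np.array([onz(f,p,z,True)[:2] for p in pts])*1e3
    r=least_squares(lambda c:np.hypot(*(P-c).T)-30,[590,10],loss="soft_l1");e=np.hypot(*(P-r.x).T)-30
    print("z",z,r.x.round(2),"resid",e.round(1))
print("tcp",s["position"])
t=vision.grab_frame("top");print("top well",onz(t,(215+208/5-.4,195+200/5-.4),.05)*1e3)
```

```text
screws [[651.6  31.1]
 [625.4 -44.4]
 [553.2  65.7]] 79.97538688523323 104.37000818294541 well [589.26040122  10.63460445]
ang -109.16772968965655
cam [0.66916822 0.0254323  0.30242095]
[(294, 236), (297, 235), (300, 234), (303, 232), (306, 231), (309, 230), (312, 229), (315, 229), (318, 228), (321, 228), (324, 248), (327, 248), (330, 227), (333, 227), (336, 228), (339, 229), (342, 228), (345, 229), (348, 231), (351, 232), (354, 234), (357, 235)]
z 0.1203993544746522 [585.86   7.11] resid [  0.6   0.2  -0.1   0.2   0.1   0.1   0.1  -0.2   0.   -0.2 -11.2 -11.2
   0.2   0.3   0.   -0.2   0.6   0.5   0.    0.1  -0.1   0.1]
z 0.1323993544746522 [589.31   7.84] resid [  0.4   0.   -0.2   0.1   0.1   0.1   0.2  -0.1   0.1  -0.1 -10.3 -10.4
   0.3   0.4   0.1  -0.2   0.6   0.5   0.    0.1  -0.3  -0. ]
tcp [0.58858995 0.00806421 0.23239935]
top well [590.23328187  11.25207566  50.        ]
```

send_rows(
  delta_pos=[
    [0.024,-0.018,0.2],
    [0.024,-0.018,0.4],
    [0.024,-0.018,0.4],
    [0.024,-0.018,0.4],
    [0.024,-0.018,0.4],
  ],
  rotation=[
    [0,0,0],
    [0,0,0],
    [0,0,0],
    [0,0,0],
    [0,0,0],
  ],
  fingers=[-1,-1,-1,-1,-1],
)

```text
clock: 5.02
position: [0.5928, 0.0121, 0.1743]
tool_rot: [180.0, -0.1, 12.0]
contact_force: [0.2, 0.6, -3.1]
gripper_width: 0.272
grip_force: 51.3
```

Run:
```python
from h import *
mv([.5916,.0115,.158],12)
```

```text
t 5.0167 pos [0.5928 0.0121 0.1743] rot [ 1.7997e+02 -7.0000e-02  1.1960e+01] F [ 0.2  0.6 -3.1] w 0.272
dp [-0.009  0.002  0.109] rot [ 0.    -0.001 -0.001]
```

send_rows(
  delta_pos=[
    [-0.006,0.002,0.03],
    [-0.006,0.002,0.06],
    [-0.006,0.002,0.08],
    [-0.006,0.002,0.1],
    [-0.006,0.002,0.1],
    [-0.006,0.002,0.1],
  ],
  rotation=[
    [0,0,0],
    [0,0,0],
    [0,0,0],
    [0,0,0],
    [0,0,0],
    [0,0,0],
  ],
  fingers=[-1,-1,-1,-1,-1,-1],
)

```text
clock: 5.52
position: [0.5914, 0.0125, 0.1584]
tool_rot: [180.0, 0.0, 12.0]
contact_force: [-1.0, -0.9, -3.4]
gripper_width: 0.269
grip_force: 51.3
```

send_rows(
  delta_pos=[
    [0,0,0.02],
    [0,0,0.04],
    [0,0,0.055],
    [0,0,0.07],
    [0,0,0.07],
  ],
  rotation=[
    [0,0,0],
    [0,0,0],
    [0,0,0],
    [0,0,0],
    [0,0,0],
  ],
  fingers=[-1,-1,-1,-1,-1],
)

```text
clock: 5.93
position: [0.5915, 0.0125, 0.1474]
tool_rot: [180.0, 0.0, 12.0]
contact_force: [1.1, -1.3, -4.5]
gripper_width: 0.27
grip_force: 51.2
```

send_rows(
  delta_pos=[
    [0,0,0.015],
    [0,0,0.03],
    [0,0,0.04],
    [0,0,0.04],
    [0,0,0.04],
  ],
  rotation=[
    [0,0,0],
    [0,0,0],
    [0,0,0],
    [0,0,0],
    [0,0,0],
  ],
  fingers=[-1,-1,-1,-1,-1],
)

```text
clock: 6.35
position: [0.5914, 0.0125, 0.1417]
tool_rot: [180.0, 0.0, 12.0]
contact_force: [0.3, -1.9, -4.3]
gripper_width: 0.271
grip_force: 51.2
```

send_rows(
  delta_pos=[
    [0,0,0.007],
    [0,0,0.014],
    [0,0,0.02],
    [0,0,0.02],
    [0,0,0.02],
  ],
  rotation=[
    [0,0,0],
    [0,0,0],
    [0,0,0],
    [0,0,0],
    [0,0,0],
  ],
  fingers=[-1,-1,-1,-1,-1],
)

```text
clock: 6.77
position: [0.5915, 0.0124, 0.1399]
tool_rot: [180.0, -0.0, 12.0]
contact_force: [-1.4, -1.8, 5.5]
gripper_width: 0.27
grip_force: 52.5
```

Contact came at z = 0.140, which is the fully home height. Releasing and retreating.

send_rows(
  delta_pos=[
    [0,0,0],
    [0,0,0],
    [0,0,0],
    [0,0,0],
    [0,0,0],
    [0,0,0],
    [0,0,-0.15],
    [0,0,-0.4],
    [0,0,-0.7],
    [0,0,-0.7],
    [0,0,-0.7],
  ],
  rotation=[
    [0,0,0],
    [0,0,0],
    [0,0,0],
    [0,0,0],
    [0,0,0],
    [0,0,0],
    [0,0,0],
    [0,0,0],
    [0,0,0],
    [0,0,0],
    [0,0,0],
  ],
  fingers=[1,1,1,1,1,1,1,1,1,1,1],
)

```text
clock: 7.68
position: [0.5932, 0.0124, 0.2473]
tool_rot: [179.8, -0.4, 12.0]
contact_force: [0.1, -0.5, -0.6]
gripper_width: 1.0
grip_force: 0.0
```

Run:
```python
from h import *
mv([.5365,-.089,.245],12)
f=vision.grab_frame("wrist");im=f["image"];cv2.imwrite("pics/w3.png",im)
hsv=cv2.cvtColor(im,cv2.COLOR_BGR2HSV);m=cv2.inRange(hsv,(50,150,60),(75,255,255))
for c in cv2.findContours(m,cv2.RETR_EXTERNAL,cv2.CHAIN_APPROX_NONE)[0]:
    if cv2.contourArea(c)<150: continue
    (u,v),r=cv2.minEnclosingCircle(c);print(u,v,r,onz(f,(u,v),.058,True))
```

```text
t 7.6833 pos [0.5932 0.0124 0.2473] rot [179.84  -0.41  12.04] F [ 0.1 -0.5 -0.6] w 1.0
dp [-0.511  0.582  0.013] rot [ 0.003 -0.007  0.001]
```

View pics/w3.png

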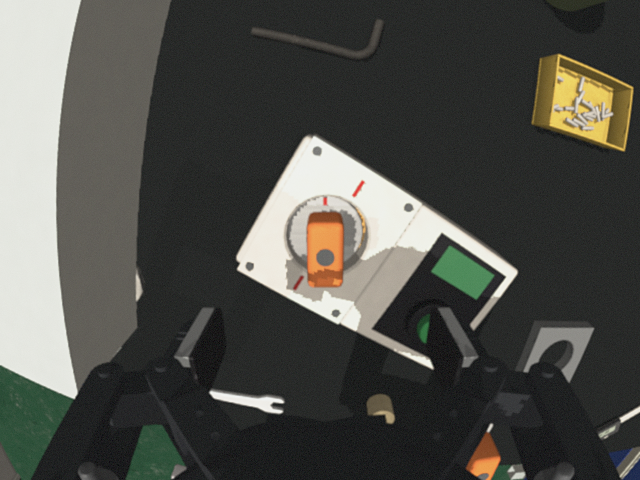

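The adapter sits home and upright in the well at (325,240). Next I'll close the fingers and move over the button.

send_rows(
  delta_pos=[
    [-0.516,0.582,0],
    [-0.516,0.582,0],
    [-0.516,0.582,0],
    [-0.516,0.582,0.2],
    [-0.516,0.582,0.4],
    [-0.516,0.582,0.55],
    [-0.516,0.582,0.55],
    [-0.516,0.582,0.55],
    [-0.516,0.582,0.55],
  ],
  rotation=[
    [0,0,0],
    [0,0,0],
    [0,0,0],
    [0,0,0],
    [0,0,0],
    [0,0,0],
    [0,0,0],
    [0,0,0],
    [0,0,0],
  ],
  fingers=[-1,-1,-1,-1,-1,-1,-1,-1,-1],
)

```text
clock: 8.48
position: [0.534, -0.0888, 0.1613]
tool_rot: [-180.0, 0.0, 12.0]
contact_force: [-0.4, 0.6, 1.1]
gripper_width: -0.0
grip_force: 0.0
```

Run:
```python
from h import *
mv([.536,-.089,.140],12)
f=vision.grab_frame("wrist");im=f["image"];cv2.imwrite("pics/w4.png",im)
```

```text
t 8.4833 pos [ 0.534  -0.0888  0.1613] rot [-1.7998e+02  4.0000e-02  1.2050e+01] F [-0.4  0.6  1.1] w -0.0
dp [0.013 0.004 0.142] rot [-0.     0.001  0.001]
```

View pics/w4.png

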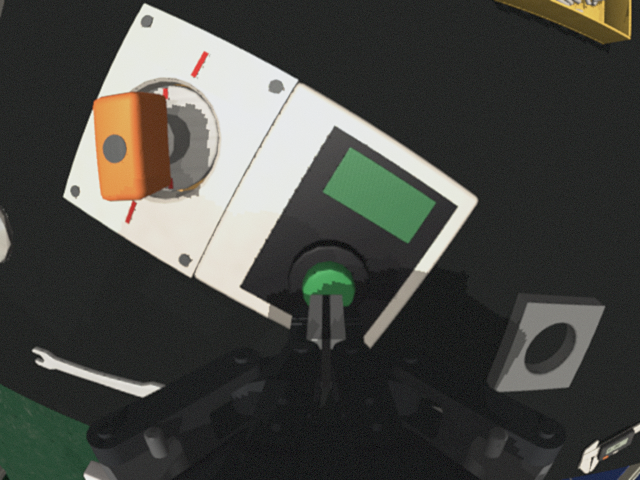

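The closed fingertips are over the button, which is at (328,288). I'll press down in small steps.

send_rows(
  delta_pos=[
    [0.012,0.003,0.05],
    [0.012,0.003,0.09],
    [0.012,0.003,0.12],
    [0.012,0.003,0.14],
    [0.012,0.003,0.14],
  ],
  rotation=[
    [0,0,0],
    [0,0,0],
    [0,0,0],
    [0,0,0],
    [0,0,0],
  ],
  fingers=[-1,-1,-1,-1,-1],
)

```text
clock: 8.95
position: [0.5363, -0.089, 0.1404]
tool_rot: [180.0, -0.1, 12.0]
contact_force: [0.4, -0.1, 3.5]
gripper_width: -0.005
grip_force: 1.9
```

send_rows(
  delta_pos=[
    [0,0,0.01],
    [0,0,0.02],
    [0,0,0.03],
    [0,0,0.03],
  ],
  rotation=[
    [0,0,0],
    [0,0,0],
    [0,0,0],
    [0,0,0],
  ],
  fingers=[-1,-1,-1,-1],
)

```text
clock: 9.28
position: [0.5363, -0.089, 0.1384]
tool_rot: [179.9, -0.1, 12.0]
contact_force: [-2.3, 1.7, 18.3]
gripper_width: 0.001
grip_force: 9.3
```

send_rows(
  delta_pos=[
    [0,0,-0.032],
    [0,0,-0.032],
    [0,0,-0.032],
  ],
  rotation=[
    [0,0,0],
    [0,0,0],
    [0,0,0],
  ],
  fingers=[-1,-1,-1],
)

```text
clock: 9.53
position: [0.5363, -0.0891, 0.1413]
tool_rot: [179.9, -0.1, 12.0]
contact_force: [1.8, 1.8, 2.8]
gripper_width: 0.001
grip_force: 1.6
```

send_rows(
  delta_pos=[
    [0,0,-0.015],
    [0,0,-0.015],
    [0,0,-0.015],
  ],
  rotation=[
    [0,0,0],
    [0,0,0],
    [0,0,0],
  ],
  fingers=[-1,-1,-1],
)

```text
clock: 9.78
position: [0.536, -0.0891, 0.1428]
tool_rot: [180.0, -0.0, 12.0]
contact_force: [1.8, 0.2, 1.9]
gripper_width: -0.001
grip_force: 1.2
```

send_rows(
  delta_pos=[
    [0,0,-0.015],
    [0,0,-0.015],
    [0,0,-0.015],
  ],
  rotation=[
    [0,0,0],
    [0,0,0],
    [0,0,0],
  ],
  fingers=[-1,-1,-1],
)

```text
clock: 10.03
position: [0.5349, -0.0889, 0.1447]
tool_rot: [-179.9, 0.1, 12.0]
contact_force: [0.2, -0.3, 1.3]
gripper_width: 0.006
grip_force: 0.5
```

send_rows(
  delta_pos=[
    [0,0,-0.015],
    [0,0,-0.015],
    [0,0,-0.015],
  ],
  rotation=[
    [0,0,0],
    [0,0,0],
    [0,0,0],
  ],
  fingers=[-1,-1,-1],
)

```text
clock: 10.28
position: [0.5355, -0.089, 0.1473]
tool_rot: [-180.0, 0.0, 12.0]
contact_force: [0.0, 1.0, -0.2]
gripper_width: 0.001
grip_force: 0.0
```

The force ramped over about 6 mm and then met a hard stop, so the button went fully down and has been released. I'll back off and check.

send_rows(
  delta_pos=[
    [0,0,-0.2],
    [0,0,-0.5],
    [0,0,-0.9],
    [0,0,-0.9],
    [0,0,-0.9],
    [0,0,-0.9],
  ],
  rotation=[
    [0,0,0],
    [0,0,0],
    [0,0,0],
    [0,0,0],
    [0,0,0],
    [0,0,0],
  ],
  fingers=[-1,-1,-1,-1,-1,-1],
)

```text
clock: 10.78
position: [0.5361, -0.0891, 0.2839]
tool_rot: [179.9, -0.2, 12.0]
contact_force: [0.0, 0.2, -0.5]
gripper_width: -0.001
grip_force: 0.0
```

Run:
```python
from h import *
f=vision.grab_frame("wrist");g=vision.grab_frame("scene")
cv2.imwrite("pics/end.png",np.hstack([cv2.resize(f["image"],(400,300)),cv2.resize(g["image"][180:420,180:500],(400,300))]))
```

```text
(no output)
```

View pics/end.png

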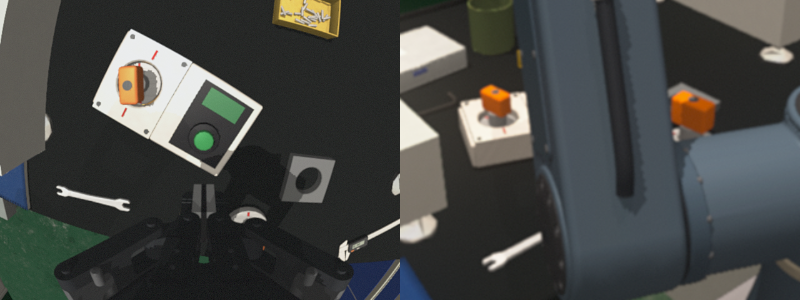

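The adapter is seated in the well (left view, 130,88), the button is back up (205,140), and the robot is clear of everything.

```bash
python3 -c "
from h import *
print(order.hand_in())"
```

```text
the job is handed in; nothing more can be done
None
```

The adapter is fully home in the drive disc and released, the start button was then pressed fully down and let go, and the job is handed in with the arm clear (clock about 11 s of the 56 s limit).

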